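# Clamp the pine block in the bench quick clamp

## Task

Set the pine block upright between the jaws of the one-hand bar clamp on the white board, its long side along the bar. Then squeeze the orange trigger fully and let it spring back, over and over, until the sliding jaw grips the block firmly; move the jaw with the trigger only, do not push it by hand, and let go of everything at the end.

Things in the scene. Friction and masses are not known exactly. Their poses are not given: they have to be found in the camera images.
- block: Pale pine block, black spot and two brown dots on top: 40 (its x) x 60 (y) x 45 mm high (z), about 90 g; origin at the centre of its underside. Stands on the bench beside a grey battery box and a yellow meter. Pick it across its 40 mm width.
- clamp: Black bar clamp lying on a fixed white board. In mm: origin at bench height on the steel bar (x -8..6, z to 47); y along bar, z up. Board top (block's bed) z 10. Jaws on +x side, x 35..85, middle x 60, z to 60; fixed jaw's grey face at y -30 looks to +y. Housing x -20..16, y -94..-30, z to 66. Fixed handle x -120..-20, y -73.5..-61.5, z 18..56; orange trigger beside it on its +y side.
- sliding_jaw: Orange jaw on the toothed bar. Origin: lower edge of its grey gripping face, mid width. Clamp-frame y 48 to 60 mm at the start; falls as it closes. A brake holds it against 12 N. A full squeeze moves it about 8 mm (the first 2 to 10); it stays as the trigger returns. It slides the block to the fixed jaw; three to six squeezes in all, then it stops at about y 30, the trigger stalls and the grip stays.
- trigger (a joint): Rad: 0 sprung out, 0.183 squeezed home (-y, to the handle). Pivot at clamp x 45, y -54 mm. At x -75 its outer face is at y -27.5 at rest, -49.5 squeezed: 46 then 24 mm across handle and trigger. Fingers centred at x -75, y -61.5, z 45 need 70 mm opening. Takes about 10 N; stalls at 25 N once the block is gripped. Returns alone; each squeeze must start below 0.02 and pass 0.17.
There are look-alikes about, which are no part of the job. What is shaped like the block but blue or pink is not meant.

How it is judged:
By the outcome, as a careful person would: the job done as asked, in the order asked, and still so for the second after the job is handed in, with the robot touching nothing.
It also fails if it takes over 64 s, if anything falls off the work surface, if the arm or the gripper's body presses on something with over 40 N, if the wrist force passes 120 N, or if a joint passes its speed limit or range.

## Robot

A 6-joint arm with a two-finger parallel gripper is mounted at the origin on the work surface. World frame = base frame: x ahead of the robot, y to its left, z up, the work surface at z = 0. Lengths are in m, angles in rad, forces in N, time in s.
With the tool pointing down it reaches from about 0.225 to 0.875 m from the base axis. Payload 3.4 kg.
Tool frame: the origin (TCP) lies at the very end of the fingers, on their centre line; the grasp point (between the pads) lies 19 mm behind it; z points along the fingers, y is the direction in which the jaws open and shut (so a half turn about z gives the same grasp; the last joint's range is limited). The gripper opens to 85 mm and grips with 20 to 120 N. Pads are 22 mm wide; open, the fingers measure 114 mm over their backs; the gripper's body (76 mm by 85 mm) begins 54 mm behind the grasp point. The pads swing forward as they close: fully open they stand 13 mm farther back than shut.
Start: joints at [-1.228, 0.276, 1.505, -0, 1.361, -0.121], TCP at [0.257, -0.514, 0.196] pointing down, gripper open.
Joint ranges: [-2.89, 2.89], [-0.75, 2.08], [0.22, 2.7], [-1.18, 4.32], [0.11, 2.71], [-2.7, 2.7]. Speed limits (rad/s): [2.57, 2.57, 3.14, 3.14, 3.14, 3.14].

## Interface

Orientations are given as a unit quaternion [w, x, y, z].
In Python, from rig import get_state, get_image, calibration, sign_off gives the robot as it stands. The module is installed in compiled form; this text tells all that it offers.
- The arm moves only by the tool drive_tool, never from a script. Its argument "targets" is one flat list of numbers, 7 for each row, row after row: the turn, a rotation vector about the tool's x, y, z in degrees, then the shift along the tool's x, y, z in mm, then the opening, from 0 (shut) to 1 (fully open). In form: [wx, wy, wz, tx, ty, tz, fingers, wx, wy, wz, tx, ty, tz, fingers, ...]. A call has 1 to 12 rows; each row shifts and turns the commanded pose from where the row before left it, along the tool's axes as they then stand; what a row does not reach is not made up. A row lasts 1/8 s, in which the tool goes at most 62.5 mm and 10.7 degrees, less where a joint would pass 70% of its speed; a pose out of reach is approached as far as the arm can. A call is refused whole if a number of a shift passes 62.5 or a number of a turn 10.7, either way. A call with a gripper value outside its range is refused whole. The fingers move at their own pace and stop on an object; "grip_force" is the grip in N (left out, the last holds). Time passes only in rows, so rows that do not move let the fingers close. It gives the time, the measured TCP pose, the force and the opening at its end, in the units of the state.
- get_state(): the state, without advancing time (a new reading comes with each control period).
- get_image(name): name is "scene" or "side" or "wrist"; returns the picture (480x640x3 uint8, red, green, blue); there is no depth.
- calibration(name): a dict with "mtx" (3x3 intrinsics, pixels), "distortion" ([k1, k2, p1, p2, k3] as OpenCV has them; the pictures are not rectified), "world_to_cam" (4x4, takes a point from world to camera coordinates); the wrist camera has in their place "hand_eye" (4x4, takes a point from camera to tool coordinates, whose origin is the TCP and whose axes are the flange's). Camera axes: x right, y down, z forward; pixel columns grow to the right and rows downward; lengths in m; the calibration is good to about 2 mm. A picture is of the moment at which its call begins: read the wrist's pose just before it. calibration takes no time and is no camera call.
- sign_off(): hands the job in, once; it reports no verdict.
The state is a dict: "clock": time; "qpos": joint angles; "qd": joint speeds; "effort": joint torques, N m; "position": TCP position; "ee_rot": TCP orientation; "contact_force": force on the tool from outside, world axes, zero at the start; "moment": the same for the moment, N m; "width": finger opening in m.
Only numpy, scipy, OpenCV 4.12 (cv2) and the standard library are available. Lean on these libraries where they do the work, as an engineer would, in place of code of your own. Each camera call takes 0.05 s, during which the arm holds its last target.

## Working session

There is one attempt and no reset: what is moved stays moved. The work goes in short steps, Python scripts to look and compute and a tool call to move; the robot and the scene stay as the last step left them, time stands still between calls to the robot, and variables do not carry over. Pictures are saved under pics/ and viewed, and the job is handed in when it is done.

Besides the shell and the picture viewer there is one more tool, called after ">>>" as a command line: name --argument value ..., lists and objects as JSON in quotes. drive_tool: Moves the arm, as the interface text tells. Its arguments: {"type":"object","properties":{"targets":{"type":"array"},"grip_force":{"type":"number"}},"required":["targets"]}

```bash
mkdir -p pics; python3 - <<'E'
from rig import *
import cv2,numpy as np
np.set_printoptions(precision=4,suppress=True)
print(get_state())
for n in ["scene","side","wrist"]:
    c=calibration(n); print(n,c)
    cv2.imwrite(f"pics/{n}0.png",get_image(n)[:,:,::-1])
E
```

```text
{'clock': 0.0, 'qpos': array([-1.228 ,  0.2766,  1.5061,  0.    ,  1.3607, -0.121 ]), 'qd': array([ 0.0009,  0.0012, -0.0011,  0.001 , -0.0002,  0.0005]), 'effort': array([ -0.0005, -41.6778, -24.5801,  -0.0001,   0.0112,   0.    ]), 'position': array([ 0.257 , -0.5137,  0.1951]), 'ee_rot': array([-0.0009,  0.9732,  0.2298, -0.0001]), 'contact_force': array([ 0.4949, -0.2896,  0.3477]), 'moment': array([0.0178, 0.0264, 0.0196]), 'width': 0.08539788299654397}
scene {'mtx': array([[512.1216,   0.    , 314.8634],
       [  0.    , 512.1216, 245.1419],
       [  0.    ,   0.    ,   1.    ]]), 'distortion': array([-0.1023,  0.    ,  0.    ,  0.    ,  0.    ]), 'world_to_cam': array([[ 0.5353,  0.8445,  0.0151, -0.354 ],
       [ 0.551 , -0.3357, -0.764 , -0.2659],
       [-0.6402,  0.4173, -0.645 ,  1.2607],
       [ 0.    ,  0.    ,  0.    ,  1.    ]])}
side {'mtx': array([[534.9115,   0.    , 325.9254],
       [  0.    , 534.9115, 235.7765],
       [  0.    ,   0.    ,   1.    ]]), 'distortion': array([-0.0428,  0.    ,  0.    ,  0.    ,  0.    ]), 'world_to_cam': array([[-0.7069, -0.7071, -0.015 ,  0.4502],
       [-0.4216,  0.4383, -0.7939,  0.2389],
       [ 0.5679, -0.5549, -0.6079,  0.8213],
       [ 0.    ,  0.    ,  0.    ,  1.    ]])}
wrist {'mtx': array([[402.4311,   0.    , 314.6145],
       [  0.    , 402.4311, 231.7575],
       [  0.    ,   0.    ,   1.    ]]), 'distortion': array([-0.0582,  0.    ,  0.    ,  0.    ,  0.    ]), 'hand_eye': array([[ 0.0006, -0.9606, -0.278 ,  0.07  ],
       [ 1.    ,  0.0004,  0.0007,  0.0003],
       [-0.0005, -0.278 ,  0.9606, -0.1768],
       [ 0.    ,  0.    ,  0.    ,  1.    ]])}
```

View pics/scene0.png

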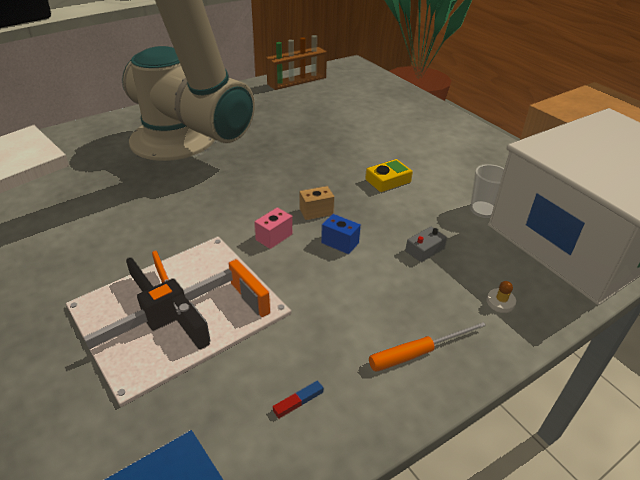

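View pics/side0.png

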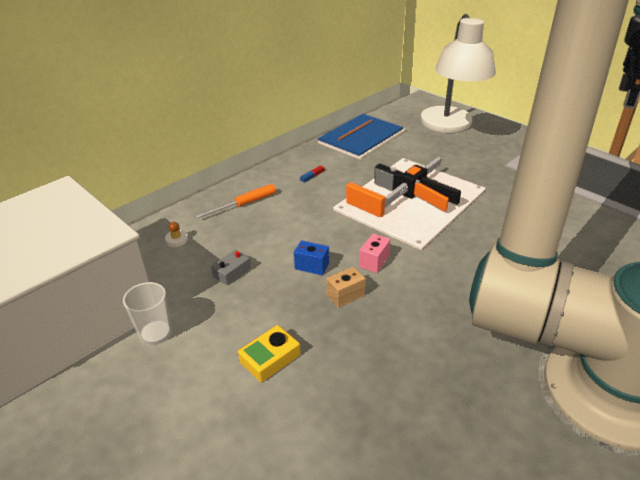

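View pics/wrist0.png

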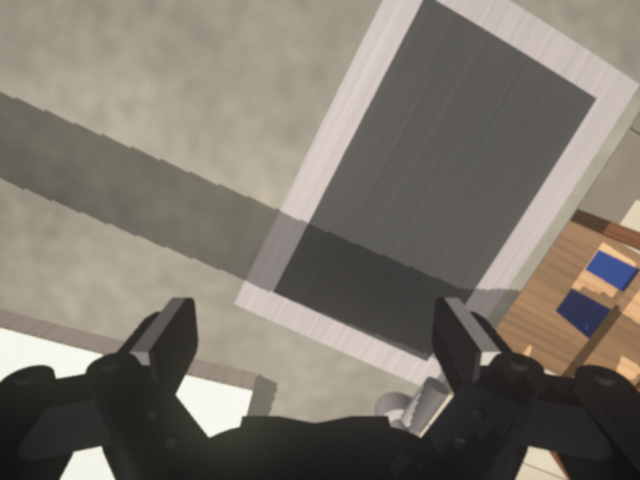

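The tan block with a black spot is at scene (317,203) and side (346,287). The clamp is at scene (180,305) and side (410,195). Next I enlarge crops to get corners.

```bash
cat > h.py <<'E'
import cv2,numpy as np
from rig import *
np.set_printoptions(precision=4,suppress=True)
def ray(n,px,T=None):
    c=calibration(n)
    u=cv2.undistortPoints(np.array([[px]],float),c["mtx"],c["distortion"])[0,0]
    d=np.array([u[0],u[1],1.])
    if n=="wrist":
        H=T@c["hand_eye"]; return H[:3,3],H[:3,:3]@d
    W=np.linalg.inv(c["world_to_cam"]); return W[:3,3],W[:3,:3]@d
def onz(n,px,z,T=None):
    o,d=ray(n,px,T); return o+d*(z-o[2])/d[2]
def proj(n,P,T=None):
    c=calibration(n)
    M=np.linalg.inv(T@c["hand_eye"]) if n=="wrist" else c["world_to_cam"]
    r,_=cv2.Rodrigues(M[:3,:3])
    return cv2.projectPoints(np.array(P,float).reshape(-1,3),r,M[:3,3],c["mtx"],c["distortion"])[0][:,0]
def toolT():
    from scipy.spatial.transform import Rotation as R
    s=get_state();q=s["ee_rot"];T=np.eye(4);T[:3,:3]=R.from_quat([q[1],q[2],q[3],q[0]]).as_matrix();T[:3,3]=s["position"];return T
def crop(src,x0,y0,x1,y1,k,out):
    im=cv2.imread(src)[y0:y1,x0:x1]; cv2.imwrite(out,cv2.resize(im,None,fx=k,fy=k,interpolation=cv2.INTER_CUBIC))
E
python3 - <<'E'
from h import *
crop("pics/scene0.png",250,160,350,260,6,"pics/c1.png")
crop("pics/scene0.png",55,225,300,410,3,"pics/c2.png")
crop("pics/side0.png",320,140,500,260,4,"pics/c3.png")
crop("pics/side0.png",280,220,400,320,6,"pics/c4.png")
E
```

```text
(no output)
```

View pics/c1.png

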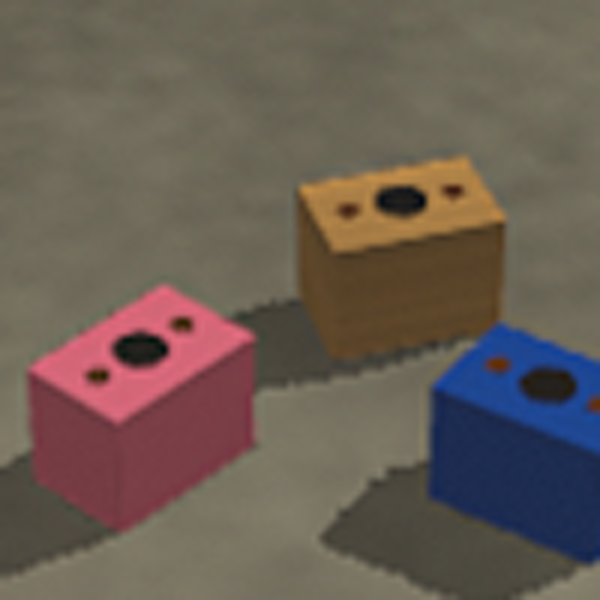

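View pics/c2.png

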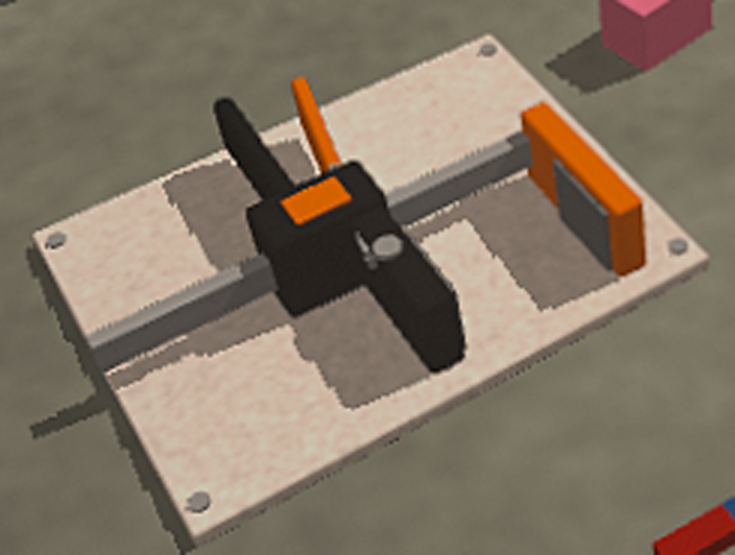

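View pics/c3.png

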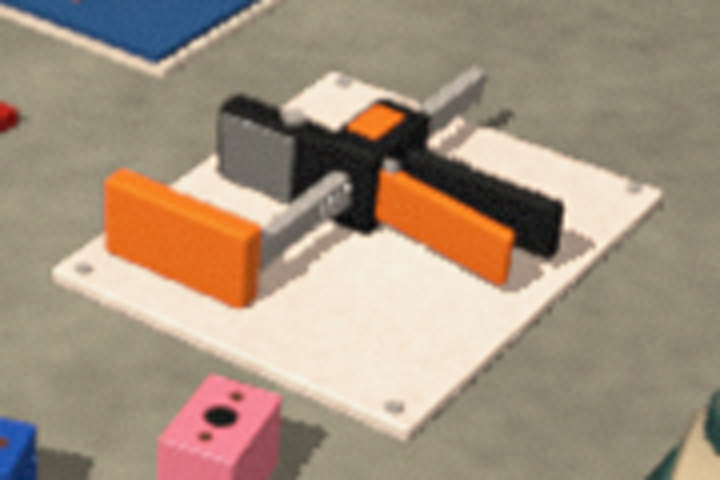

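View pics/c4.png

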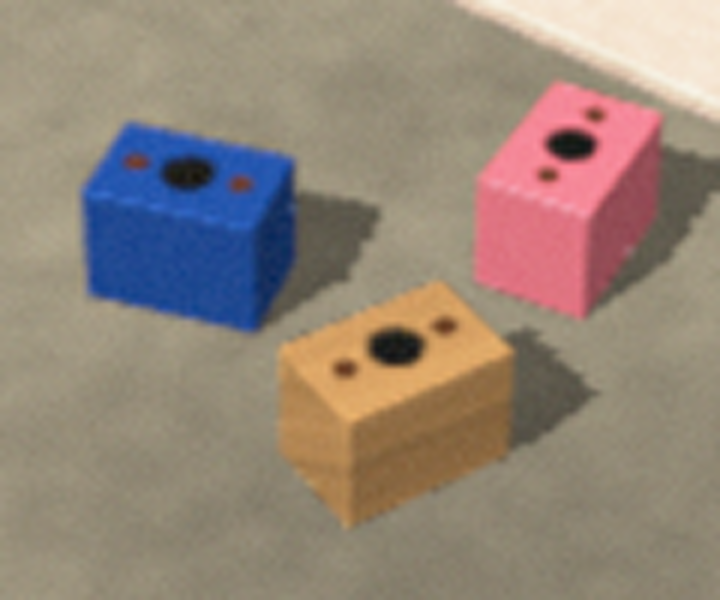

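```bash
python3 - <<'E'
from h import *
f=lambda P,k,x,y:[((a+.5)/k-.5+x,(b+.5)/k-.5+y) for a,b in P]
for n,P in (("scene",f([(300,185),(467,157),(505,215),(335,252)],6,250,160)),("side",f([(513,350),(350,425),(280,350),(442,283)],6,280,220))):
    Q=np.array([onz(n,p,.045)[:2] for p in P]); print(n,Q.tolist(),Q.mean(0))
    for i in range(4): d=Q[(i+1)%4]-Q[i]; print(np.linalg.norm(d),np.degrees(np.arctan2(d[1],d[0])))
for n,P in (("scene",f([(490,35),(709,257),(196,543),(35,233)],3,55,225)),("side",f([(408,435),(55,270),(332,72),(660,192)],4,320,140))):
    Q=np.array([onz(n,p,.01)[:2] for p in P]); print(n,Q.tolist(),Q.mean(0))
    for i in range(4): d=Q[(i+1)%4]-Q[i]; print(np.linalg.norm(d),np.degrees(np.arctan2(d[1],d[0])))
# grey face top corners from side, z=.06 ; handle tip top
for n,p,z in (("side",f([(222,135)],4,320,140)[0],.06),("side",f([(296,157)],4,320,140)[0],.06),("side",f([(562,203)],4,320,140)[0],.056),("side",f([(110,172)],4,320,140)[0],.06),("side",f([(262,232)],4,320,140)[0],.06),("scene",f([(215,100)],3,55,225)[0],.056),("scene",f([(455,305)],3,55,225)[0],.06),("scene",f([(525,105)],3,55,225)[0],.06),("scene",f([(615,212)],3,55,225)[0],.06)):
    print(n,onz(n,p,z))
E
```

```text
scene [[0.41953200480559216, 0.11664313542595267], [0.43409248430455627, 0.17302514403379593], [0.46890952801000807, 0.16486232582630528], [0.4580073058508978, 0.10655883101239993]] [0.4451 0.1403]
0.058231765024723964 75.51990844953308
0.03576112600961946 -13.194625277119693
0.05931404517921268 -100.59147328477194
0.03977489140188938 165.31323941940605
side [[0.420436372934776, 0.11508324171100337], [0.43296065222360813, 0.17298009061885855], [0.47104613446175825, 0.1640104628810698], [0.45685066329208057, 0.10721369454223384]] [0.4453 0.1398]
0.05923599146771903 77.79381946157491
0.03912746067746995 -13.252404702545727
0.05854386642052734 -104.03271060721578
0.037254936785177536 167.80526284541898
scene [[0.42647090829922996, -0.06574829382328368], [0.6584809308548644, -0.043436827838457814], [0.6894715220623542, -0.33035864594468034], [0.45290815194284817, -0.35098479752217243]] [ 0.5568 -0.1976]
0.23308035541559058 5.493012132318794
0.28859062086070986 -83.83534851169716
0.23746087301110486 -175.01693662110313
0.2864590562259085 95.29535028595964
side [[0.42250318735209824, -0.06194280566214683], [0.656501112971321, -0.04369273909013793], [0.6857302261841146, -0.33107485438331574], [0.4540731815400493, -0.3518172308313985]] [ 0.5547 -0.1971]
0.23470853014746193 4.459609297699361
0.28886471098004973 -84.19252060414519
0.23258381825470245 -174.88342873045002
0.29158848897072626 96.21554062032055
side [ 0.6319 -0.1565  0.06  ]
side [ 0.5858 -0.167   0.06  ]
side [ 0.4533 -0.236   0.056 ]
side [ 0.6509 -0.0826  0.06  ]
side [ 0.5501 -0.0946  0.06  ]
scene [ 0.4535 -0.2385  0.056 ]
scene [ 0.6625 -0.1841  0.06  ]
scene [ 0.5507 -0.0949  0.06  ]
scene [ 0.6476 -0.0908  0.06  ]
```

>>> drive_tool --targets '[0, 0, 10.5, 0, 0, -10, 1, 0, 0, 10.5, 0, 0, -10, 1, 0, 0, 0, 43, -42, -5, 1, 0, 0, 0, 43, -42, -5, 1, 0, 0, 0, 43, -42, -5, 1, 0, 0, 0, 43, -42, -5, 1, 0, 0, 0, 43, -42, -5, 1, 0, 0, 0, 43, -42, -5, 1, 0, 0, 0, 43, -42, -5, 1, 0, 0, 0, 0, 0, 0, 1, 0, 0, 0, 0, 0, 0, 1]'

```text
clock: 1.52
position: [0.5277, -0.1925, 0.2505]
ee_rot: [0.0, 0.999, 0.049, -0.001]
contact_force: [-0.1, 0.8, 0.2]
width: 0.0852
```

```bash
python3 - <<'E'
from h import *
T=toolT();np.save("T1.npy",T);print(T);print(get_state()['qpos'],get_state()['clock'])
cv2.imwrite("pics/w1.png",get_image("wrist")[:,:,::-1])
E
```

```text
[[ 0.9952  0.0979 -0.0015  0.5277]
 [ 0.0979 -0.9952 -0.0005 -0.1925]
 [-0.0016  0.0003 -1.      0.2505]
 [ 0.      0.      0.      1.    ]]
[-0.4729  0.2313  1.4329 -0.0011  1.4785  0.9999] 1.525
```

View pics/w1.png

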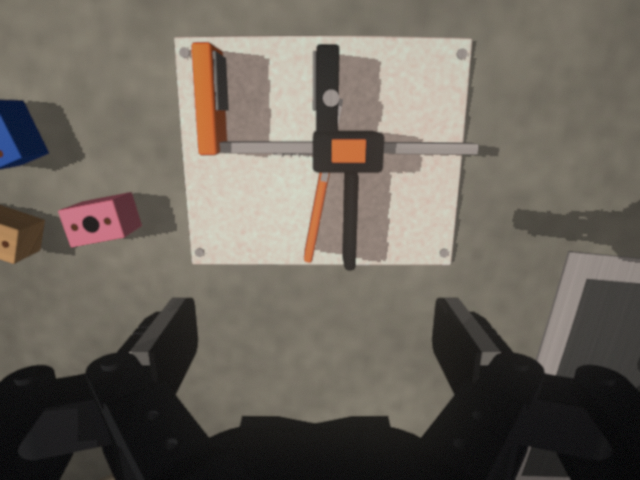

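The wrist view shows the whole clamp: housing (348,152), bar along row ~148, fixed jaw (327,75), sliding jaw (207,98), handle end (350,268), trigger end (308,260).

```bash
python3 - <<'E'
from h import *
crop("pics/w1.png",290,35,400,275,3,"pics/c5.png")
crop("pics/w1.png",170,30,330,170,5,"pics/c6.png")
E
```

```text
(no output)
```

View pics/c5.png

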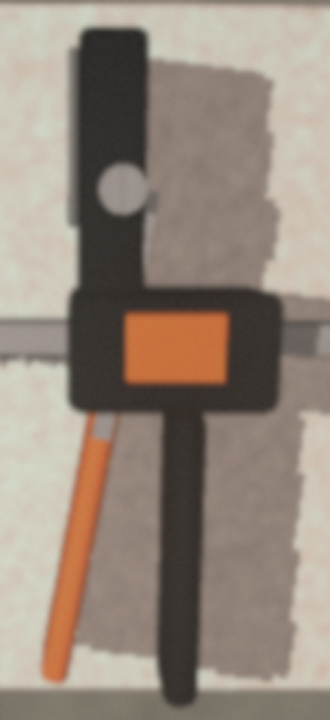

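View pics/c6.png

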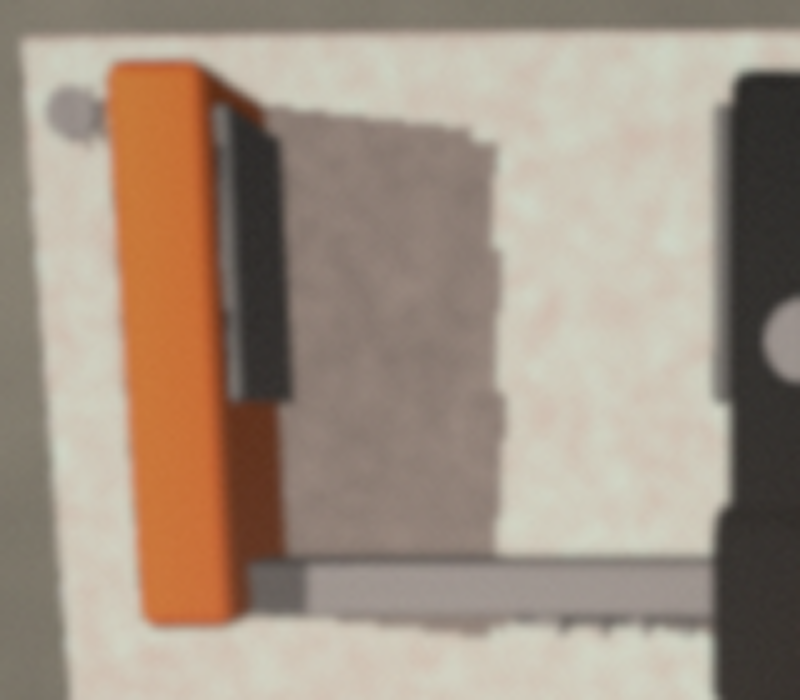

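```bash
python3 - <<'E'
from h import *
from scipy.optimize import least_squares
T=np.load("T1.npy")
f=lambda P,k,x,y:[((a+.5)/k-.5+x,(b+.5)/k-.5+y) for a,b in P]
px=f([(68,290),(280,290),(280,411),(68,411),(113,30),(180,705),(160,600),(203,600)],3,290,35)
m=[(16,-30,66),(16,-94,66),(-20,-94,66),(-20,-30,66),(85,None,60),(-120,-67.5,56),(None,-61.5,56),(None,-73.5,56)]
W=[onz("wrist",p,c[2]/1e3,T) for p,c in zip(px,m)]
def tocl(p,w): c,s=np.cos(p[2]),np.sin(p[2]); d=w[:2]-p[:2]; return np.array([c*d[0]+s*d[1],-s*d[0]+c*d[1]])*1e3
def r(p):
    o=[]
    for w,c in zip(W,m):
        q=tocl(p,w)
        o+=[q[i]-c[i] for i in (0,1) if c[i] is not None]
    return o
s=least_squares(r,[.55,-.15,.1]);print(s.x,np.degrees(s.x[2]),np.array(r(s.x)));np.save("clamp.npy",s.x)
# checks: bar line at z 47? sliding jaw top inner edge z .06; pad inner
for p in f([(200,70),(240,615),(110,70),(145,615),(292,400),(283,140),(717,105),(717,400)],5,170,30):
    print(p,[tocl(s.x,onz("wrist",p,z,T)) for z in (.06,.01)])
# bar end
for p in [(225,147.5),(470,150)]: print(tocl(s.x,onz("wrist",p,.047,T)))
# fingers end/trigger
print('trig',tocl(s.x,onz("wrist",f([(55,680)],3,290,35)[0],.056,T)), tocl(s.x,onz("wrist",f([(50,600)],3,290,35)[0],.056,T)))
p=s.x;c,sn=np.cos(p[2]),np.sin(p[2])
P=lambda x,y:(p[0]+c*x-sn*y,p[1]+sn*x+c*y)
# cross-check in scene/side
for n in("scene","side"):
    print(n,proj(n,[(*P(16e-3,-30e-3),.066),(*P(-20e-3,-30e-3),.066),(*P(-.12,-.0675),.056),(*P(.035,-.03),.06),(*P(.085,-.03),.06)]))
E
```

```text
[ 0.5665 -0.1566  0.0964] 5.5236261852940105 [-1.2232 -0.7352 -0.9374  1.3632 -0.3201 -0.26   -0.5512 -0.764   1.5946
  1.4374 -0.1981  1.207  -0.613 ]
(209.6, 43.6) [array([87.8251, 56.6311]), array([95.9133, 68.7694])]
(217.6, 152.6) [array([-4.1175, 54.896 ]), array([-8.5476, 66.7981])]
(191.6, 43.6) [array([88.0255, 72.067 ]), array([96.141, 86.307])]
(198.6, 152.6) [array([-4.0501, 72.2131]), array([-8.471, 86.473])]
(228.0, 109.6) [array([33.3352, 43.5114]), array([34.0044, 53.8634])]
(226.2, 57.6) [array([76.4351, 42.976 ]), array([82.9725, 53.2552])]
(313.0, 50.6) [array([ 81.8193, -31.2098]), array([ 89.0898, -31.0313])]
(313.0, 109.6) [array([ 33.2189, -31.2744]), array([ 33.8722, -31.1047])]
[-0.5858 50.7689]
[  -1.9226 -178.7364]
trig [-109.8592  -26.522 ] [-82.53   -24.9828]
scene [[184.9767 290.4207]
 [174.3605 277.1719]
 [128.193  257.3547]
 [191.4225 300.5206]
 [207.7367 320.8223]]
side [[398.9272 173.7306]
 [412.4197 178.8486]
 [459.8382 190.4602]
 [391.8119 173.3507]
 [374.0537 166.5798]]
```

```bash
python3 - <<'E'
from h import *
print(onz("scene",(341,223.7),.045),onz("scene",(273,218),.045),onz("side",(280+188/6,220+173/6),.045),onz("scene",(250+401/6,160+201/6),.045),onz("side",(280+396/6,220+346/6),.045))
c=np.array([.445,.140]);a=np.radians(-12.8);ux=np.array([np.cos(a),np.sin(a)]);uy=np.array([-ux[1],ux[0]])
for n,q in(("blue",onz("scene",(341,223.7),.045)),("pink",onz("scene",(273,218),.045))): print(n,(q[:2]-c)@ux,(q[:2]-c)@uy)
E
```

```text
[0.5507 0.1256 0.045 ] [0.4715 0.0283 0.045 ] [0.5514 0.1246 0.045 ] [0.4463 0.1401 0.045 ] [0.4458 0.1386 0.045 ]
blue 0.10621019517318551 0.009403125654161003
pink 0.050593718754765656 -0.10309006084829737
```

>>> drive_tool --targets '[0, 0, -10.23, 0, 0, 0, 0.8, 0, 0, -10.23, 0, 0, 0, 0.8, 0, 0, -10.23, 0, 0, 0, 0.8, 0, 0, -10.23, 0, 0, 0, 0.8, 0, 0, -10.23, 0, 0, 0, 0.8, 0, 0, -10.23, 0, 0, 0, 0.8, 0, 0, -10.23, 0, 0, 0, 0.8, 0, 0, 0, 51, -25.6, 10, 0.8, 0, 0, 0, 51, -25.6, 10, 0.8, 0, 0, 0, 51, -25.6, 10, 0.8, 0, 0, 0, 51, -25.6, 10, 0.8, 0, 0, 0, 51, -25.6, 10, 0.8]'

```text
clock: 3.08
position: [0.4592, 0.0843, 0.2008]
ee_rot: [0.0, 0.783, 0.622, 0.0]
contact_force: [-0.0, 1.6, -0.7]
width: 0.0685
```

>>> drive_tool --targets '[0, 0, 0, 51, -25.6, 10, 0.8, 0, 0, 0, 0, 0, 30, 0.8, 0, 0, 0, 0, 0, 0, 0.8, 0, 0, 0, 0, 0, 0, 0.8]'

```text
clock: 3.58
position: [0.4471, 0.1387, 0.1617]
ee_rot: [0.0, 0.782, 0.623, 0.0]
contact_force: [0.3, 1.0, 0.5]
width: 0.0683
```

```bash
python3 - <<'E'
from h import *
T=toolT();np.save("T2.npy",T);print(T,get_state()['qpos'],get_state()['width'])
cv2.imwrite("pics/w2.png",get_image("wrist")[:,:,::-1])
E
```

```text
[[ 0.2242  0.9745  0.0011  0.4471]
 [ 0.9745 -0.2242 -0.0003  0.1387]
 [-0.      0.0011 -1.      0.1617]
 [ 0.      0.      0.      1.    ]] [ 0.1524  0.138   1.7771 -0.0005  1.2255  0.3787] 0.0682628575303473
```

View pics/w2.png

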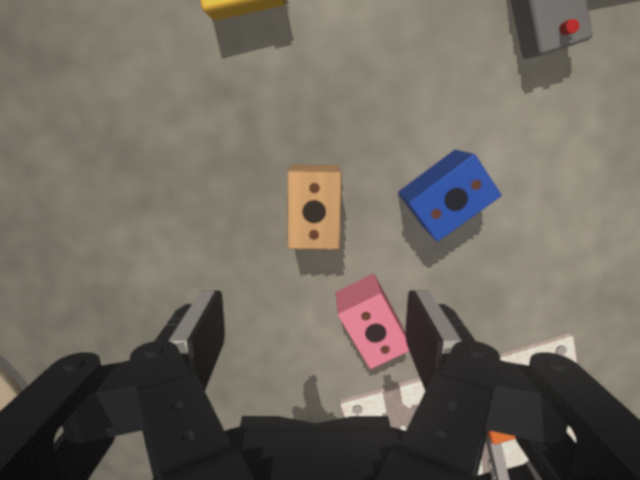

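The pine block sits at (314,211) with its edges parallel to the image axes, so the tool yaw is right.

```bash
python3 - <<'E'
from h import *
T=np.load("T2.npy")
for p in [(314,211),(314,188),(314,235)]:
    w=onz("wrist",p,.045,T); print(w,(T[:3,:3].T@(w-T[:3,3]))*1e3)
for p in [(288.5,170),(341,170),(340,248),(289,248)]:
    w=onz("wrist",p,.045,T); print(w,(T[:3,:3].T@(w-T[:3,3]))*1e3)
E
```

```text
[0.447  0.1398 0.045 ] [  1.0273  -0.5282 116.7227]
[0.4509 0.1567 0.045 ] [ 18.4204  -0.5309 116.7222]
[0.4428 0.1215 0.045 ] [-17.7196  -0.5254 116.7233]
[0.4358 0.1738 0.045 ] [ 31.6767 -19.1011 116.7016]
[0.473  0.1653 0.045 ] [ 31.688   19.1324 116.7431]
[0.4599 0.1069 0.045 ] [-28.1544  19.4669 116.7454]
[0.4217 0.1157 0.045 ] [-28.1485 -19.7405 116.7027]
```

>>> drive_tool --targets '[0, 0, 0, 1, -0.3, 50, 0.8, 0, 0, 0, 0, 0, 50, 0.8, 0, 0, 0, 0, 0, 35, 0.8, 0, 0, 0, 0, 0, 14.5, 0.8, 0, 0, 0, 0, 0, 0, 0.8, 0, 0, 0, 0, 0, 0, 0, 0, 0, 0, 0, 0, 0, 0, 0, 0, 0, 0, 0, 0, 0, 0, 0, 0, 0, 0, 0, 0, 0, 0, 0, 0, 0, 0, 0]' --grip_force 40

```text
clock: 4.88
position: [0.4463, 0.1411, 0.0116]
ee_rot: [0.0, 0.782, 0.624, 0.0]
contact_force: [-0.2, -0.1, 0.1]
width: -0.0002
```

```bash
python3 - <<'E'
from h import *
cv2.imwrite("pics/w3.png",get_image("wrist")[:,:,::-1])
cv2.imwrite("pics/s3.png",get_image("side")[:,:,::-1])
crop("pics/s3.png",260,180,480,340,3,"pics/s3c.png")
print(get_state())
E
```

```text
{'clock': 4.975, 'qpos': array([ 0.1575,  0.3057,  1.9957, -0.0001,  0.8401,  0.3811]), 'qd': array([-0.0009,  0.0026,  0.0011, -0.0011, -0.0001, -0.0008]), 'effort': array([ -0.0018, -35.7442, -16.8601,  -0.0007,   0.0001,  -0.0001]), 'position': array([0.4463, 0.1411, 0.0115]), 'ee_rot': array([0.0001, 0.7816, 0.6238, 0.    ]), 'contact_force': array([-0.0239,  0.1967, -0.3586]), 'moment': array([-0.0161,  0.0088, -0.0194]), 'width': -0.0002657624189950715}
```

View pics/w3.png

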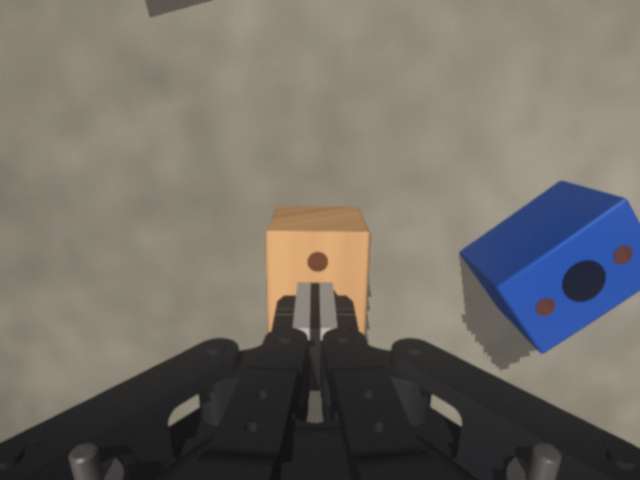

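View pics/s3c.png

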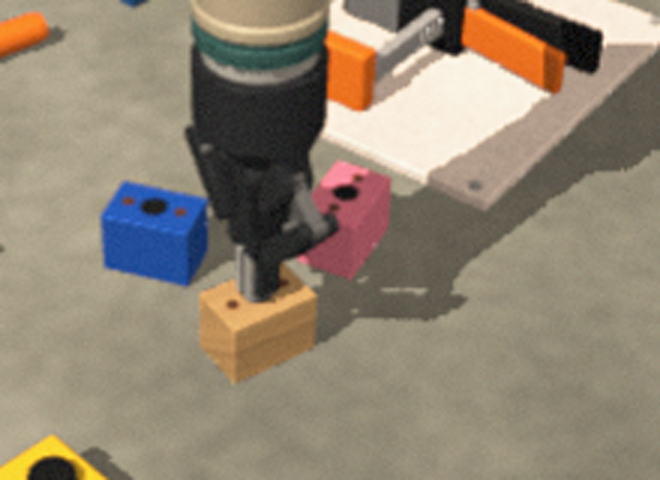

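The fingers shut fully and their tips appear at the block's top face, side crop (262,300), although the reported TCP is at z 0.0115. I'll triangulate the tip before doing anything else.

```bash
python3 - <<'E'
from h import *
cv2.imwrite("pics/e3.png",get_image("scene")[:,:,::-1])
crop("pics/e3.png",270,150,370,250,6,"pics/e3c.png")
crop("pics/s3.png",300,210,400,310,6,"pics/s3d.png")
P=[(.4463,.1411,z) for z in(.0115,.03,.045,.06)]
print(proj("scene",P),proj("side",P))
E
```

```text
[[316.9847 207.1858]
 [317.1496 199.6196]
 [317.286  193.3575]
 [317.425  186.9785]] [[344.7197 291.6759]
 [344.7863 284.298 ]
 [344.8412 278.1884]
 [344.897  271.9613]]
```

View pics/e3c.png

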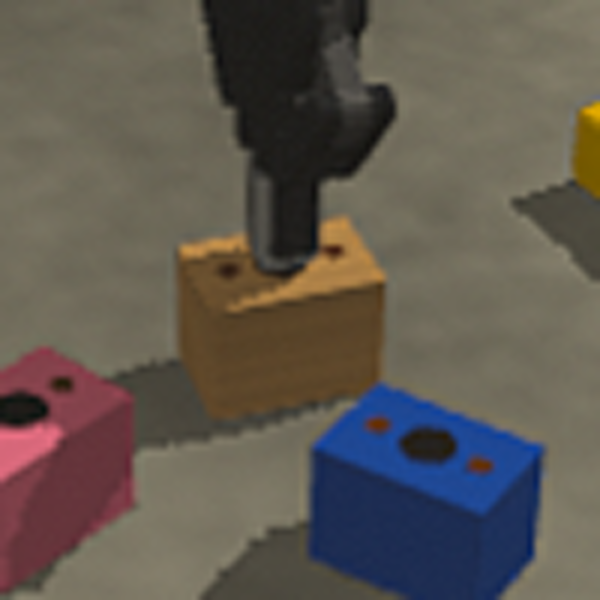

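View pics/s3d.png

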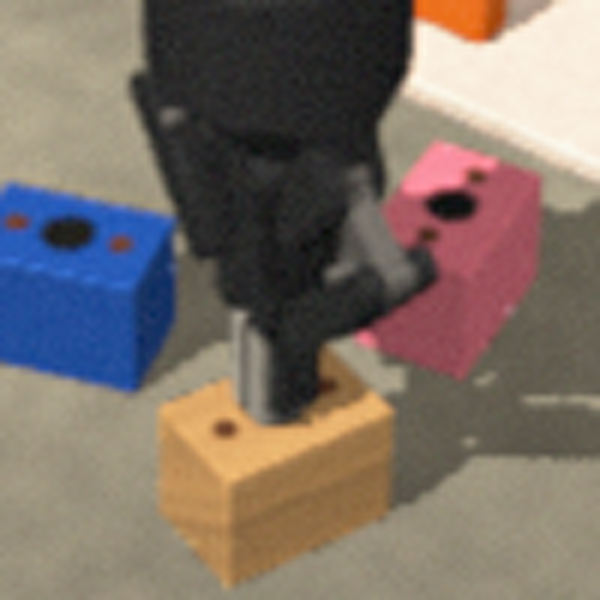

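Both views put the shut fingertips at about z 0.043–0.045, right over the block's top. So the physical fingertips sit about 33 mm above the reported TCP. I'll open and descend in small, force-checked steps.

>>> drive_tool --targets '[0, 0, 0, 0, 0, -5, 0.8, 0, 0, 0, 0, 0, 0, 0.8, 0, 0, 0, 0, 0, 0, 0.8, 0, 0, 0, 0, 0, 0, 0.8, 0, 0, 0, 0, 0, 5, 0.8, 0, 0, 0, 0, 0, 5, 0.8, 0, 0, 0, 0, 0, 0, 0.8]'

```text
clock: 5.9
position: [0.4457, 0.1409, 0.0058]
ee_rot: [-0.0, 0.782, 0.624, -0.001]
contact_force: [0.3, -0.2, 0.5]
width: 0.0686
```

```bash
python3 - <<'E'
from h import *
T=toolT();np.save("T4.npy",T);print(T,get_state()['width'],get_state()['contact_force'])
cv2.imwrite("pics/w4.png",get_image("wrist")[:,:,::-1])
cv2.imwrite("pics/s4.png",get_image("side")[:,:,::-1])
crop("pics/s4.png",290,180,410,320,5,"pics/s4c.png")
E
```

```text
[[ 0.2218  0.9751 -0.0015  0.4457]
 [ 0.9751 -0.2218 -0.0003  0.1409]
 [-0.0006 -0.0014 -1.      0.0058]
 [ 0.      0.      0.      1.    ]] 0.06861891928520993 [ 0.2986 -0.1684  0.4875]
```

View pics/s4c.png

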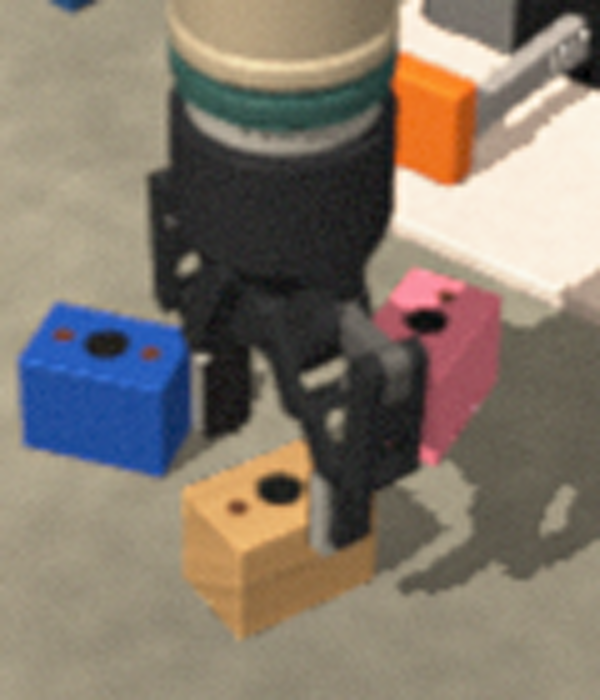

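View pics/w4.png

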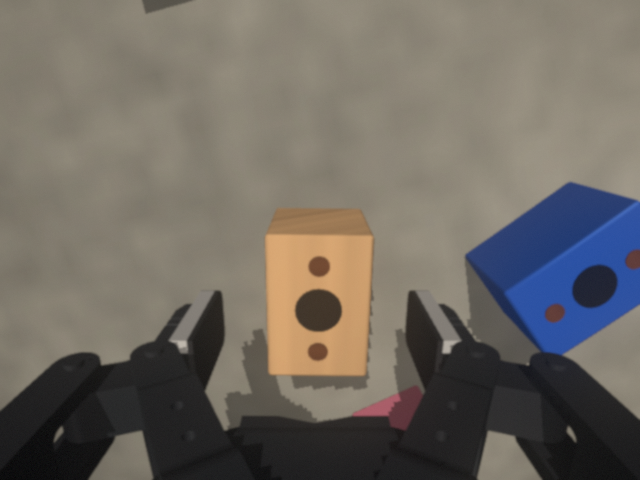

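```bash
python3 - <<'E'
from h import *
T=np.load("T4.npy")
for p in [(318.5,310),(266,235.5),(374,235.5),(367,376),(268.5,375)]:
    print([((T[:3,:3].T@(onz("wrist",p,z,T)-T[:3,3]))*1e3)[:2] for z in (.045,.01,.03)])
E
```

```text
[array([-0.7299,  1.2353]), array([-18.7316,   1.6573]), array([-8.4449,  1.4161])]
[array([ 28.6958, -17.6269]), array([ 18.1784, -22.0023]), array([ 24.1883, -19.5021])]
[array([28.7207, 20.9803]), array([18.2097, 26.4243]), array([24.216 , 23.3135])]
[array([-30.1884,  20.8106]), array([-55.6826,  26.2115]), array([-41.1145,  23.1253])]
[array([-29.73  , -18.7091]), array([-55.1077, -23.3598]), array([-40.6062, -20.7022])]
```

>>> drive_tool --targets '[0, 0, 0, -0.5, 1, 10, 0.8, 0, 0, 0, 0, 0, 10, 0.8, 0, 0, 0, 0, 0, 5, 0.8, 0, 0, 0, 0, 0, 0, 0.8]'

```text
clock: 6.5
position: [0.4466, 0.1402, -0.0192]
ee_rot: [-0.0, 0.782, 0.624, -0.001]
contact_force: [-0.3, -0.1, 0.1]
width: 0.0681
```

```bash
python3 - <<'E'
from h import *
print(get_state()['contact_force'])
cv2.imwrite("pics/s5.png",get_image("side")[:,:,::-1])
crop("pics/s5.png",290,180,410,320,5,"pics/s5c.png")
E
```

```text
[-0.287  -0.0613  0.0899]
```

View pics/s5c.png

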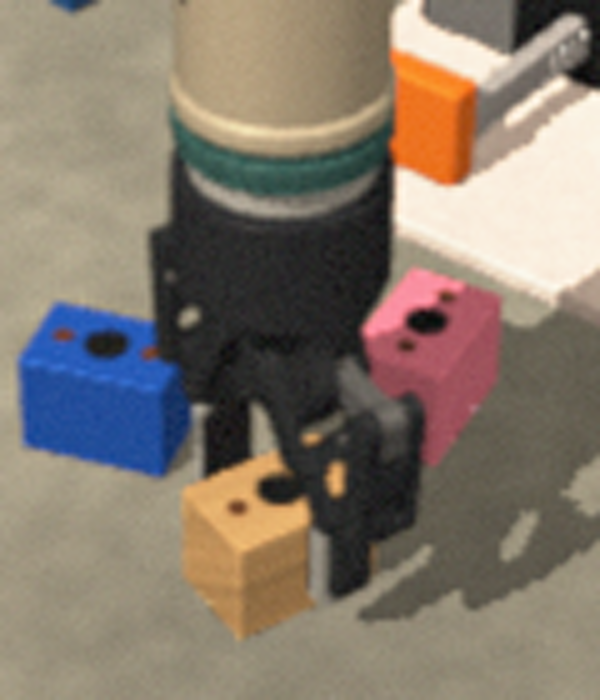

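```bash
python3 - <<'E'
from h import *
for d in(.034,.041,.048):
  for z in (0,.01,.02,.03): print(d,z,(proj("side",[(.4466-.975*d,.1402+.222*d,z)])[0]-[290,180])*5)
E
```

```text
0.034 0 [326.3222 633.7013]
0.034 0.01 [326.8413 614.0439]
0.034 0.02 [327.3663 594.1334]
0.034 0.03 [327.8974 573.965 ]
0.041 0 [337.2981 645.2178]
0.041 0.01 [337.8903 625.5397]
0.041 0.02 [338.4894 605.6067]
0.041 0.03 [339.0954 585.4142]
0.048 0 [348.3798 656.8447]
0.048 0.01 [349.0466 637.1464]
0.048 0.02 [349.7211 617.1916]
0.048 0.03 [350.4036 596.9756]
```

>>> drive_tool --targets '[0, 0, 0, 0, 0, 3, 0.8, 0, 0, 0, 0, 0, 0, 0.2, 0, 0, 0, 0, 0, 0, 0.2, 0, 0, 0, 0, 0, 0, 0.2, 0, 0, 0, 0, 0, 0, 0.2, 0, 0, 0, 0, 0, 0, 0.2]' --grip_force 40

```text
clock: 7.3
position: [0.4474, 0.1404, -0.0213]
ee_rot: [0.0, 0.782, 0.624, 0.0]
contact_force: [-0.3, -1.0, 3.2]
width: 0.0394
```

>>> drive_tool --targets '[0, 0, 0, 0, 0, -20, 0.2, 0, 0, 0, 0, 0, -50, 0.2, 0, 0, 0, 0, 0, -50, 0.2, 0, 0, -9.15, 0, 0, -20, 0.2, 0, 0, -9.15, 0, 0, 0, 0.2, 0, 0, 0, -50, 25, 0, 0.2, 0, 0, 0, -50, 25, 0, 0.2, 0, 0, 0, -50, 25, 0, 0.2, 0, 0, 0, -50, 25, 0, 0.2, 0, 0, 0, -50, 25, 0, 0.2, 0, 0, 0, -49, 25, 0, 0.2, 0, 0, 0, 0, 0, 0, 0.2]'

```text
clock: 8.8
position: [0.6267, -0.1469, 0.117]
ee_rot: [0.001, 0.674, 0.739, -0.0]
contact_force: [-1.0, 0.6, -1.2]
width: 0.0393
```

>>> drive_tool --targets '[0, 0, 0, 0, 0, 0, 0.2, 0, 0, 0, 0, 0, 0, 0.2]'

```text
clock: 9.05
position: [0.624, -0.1416, 0.1182]
ee_rot: [-0.001, 0.672, 0.74, -0.0]
contact_force: [-0.5, 0.2, -0.9]
width: 0.0396
```

```bash
python3 - <<'E'
from h import *
T=toolT();np.save("T6.npy",T);print(T,get_state()['width'],get_state()['contact_force'])
cv2.imwrite("pics/w6.png",get_image("wrist")[:,:,::-1])
cv2.imwrite("pics/s6.png",get_image("side")[:,:,::-1])
crop("pics/s6.png",300,60,500,240,4,"pics/s6c.png")
p=np.load("clamp.npy");d=T[:2,3]-p[:2];c,s=np.cos(p[2]),np.sin(p[2]);print("clamp xy",(c*d[0]+s*d[1])*1e3,(-s*d[0]+c*d[1])*1e3,np.degrees(np.arctan2(T[1,0],T[0,0])-p[2]))
E
```

```text
[[-0.0966  0.9953 -0.0014  0.624 ]
 [ 0.9953  0.0966  0.0007 -0.1416]
 [ 0.0009 -0.0013 -1.      0.1182]
 [ 0.      0.      0.      1.    ]] 0.0395648357394629 [-0.5044  0.2214 -0.8891]
clamp xy 58.6710489288679 9.386253453084986 90.02169528864474
```

View pics/w6.png

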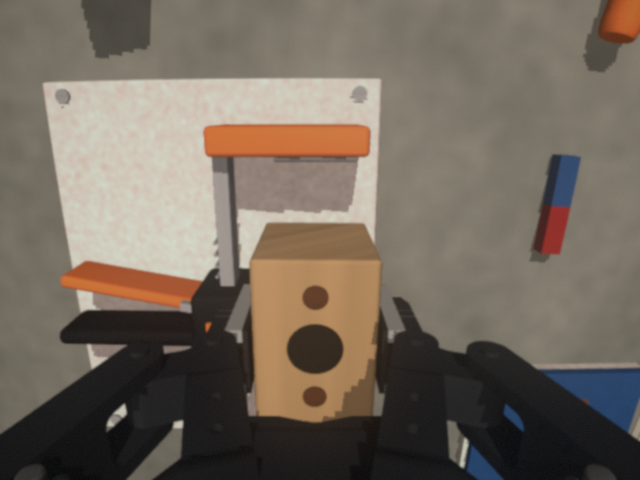

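View pics/s6c.png

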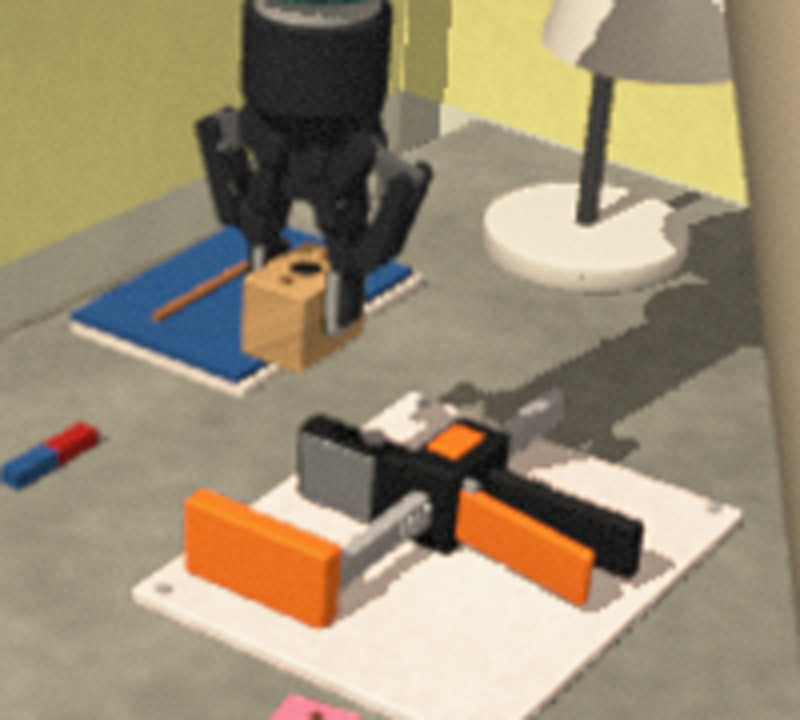

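```bash
python3 - <<'E'
from h import *
T=np.load("T6.npy");p=np.load("clamp.npy");c,s=np.cos(p[2]),np.sin(p[2])
def cl(w): d=w[:2]-p[:2]; return np.array([c*d[0]+s*d[1],-s*d[0]+c*d[1]])*1e3
for q in [(315,349),(252,260),(381,260),(378,418),(256,418)]:
    w=onz("wrist",q,.1845,T);print((T[:3,:3].T@(w-T[:3,3]))*1e3,cl(w))
for q in [(206,157),(369,157),(275,161),(357,161)]: print(cl(onz("wrist",q,.06,T)))
for q in [(45,83),(380,79)]: print('board',cl(onz("wrist",q,.01,T)))
T1=np.load("T1.npy")
for q in [(175,38),(471,38),(450,265),(192,265)]: print('board1',cl(onz("wrist",q,.01,T1)))
E
```

```text
[ -0.2589  -0.3709 -66.2872] [58.3855  9.069 ]
[ 29.4766 -18.8269 -66.2373] [39.9181 38.7975]
[ 29.4994  18.9143 -66.2858] [77.6594 38.8347]
[-27.0323  20.8162 -66.3379] [ 79.5828 -17.6964]
[-27.0461 -20.1633 -66.2853] [ 38.6032 -17.7256]
[-4.8725 56.4832]
[89.6732 56.4357]
[35.2188 54.0603]
[82.7824 54.1099]
board [-127.6665  103.4151]
board [101.9852 103.5617]
board1 [100.9503 102.9914]
board1 [ 102.0113 -182.9309]
board1 [-131.8692 -183.2377]
board1 [-132.3166  104.274 ]
```

>>> drive_tool --targets '[0, 0, 0, 1, 1.4, 45, 0.2, 0, 0, 0, 0, 0, 45, 0.2, 0, 0, 0, 0, 0, 25, 0.2, 0, 0, 0, 0, 0, 10, 0.2, 0, 0, 0, 0, 0, 0, 0.2, 0, 0, 0, 0, 0, 0, 0.2]'

```text
clock: 9.9
position: [0.6276, -0.142, -0.0049]
ee_rot: [0.001, 0.672, 0.74, 0.001]
contact_force: [0.6, 0.8, -1.6]
width: 0.0395
```

```bash
python3 - <<'E'
from h import *
print(get_state()['contact_force'],get_state()['position'])
cv2.imwrite("pics/w7.png",get_image("wrist")[:,:,::-1])
cv2.imwrite("pics/s7.png",get_image("side")[:,:,::-1])
crop("pics/s7.png",320,100,500,240,4,"pics/s7c.png")
E
```

```text
[ 0.5502  0.7849 -1.5959] [ 0.6276 -0.142  -0.0049]
```

View pics/w7.png

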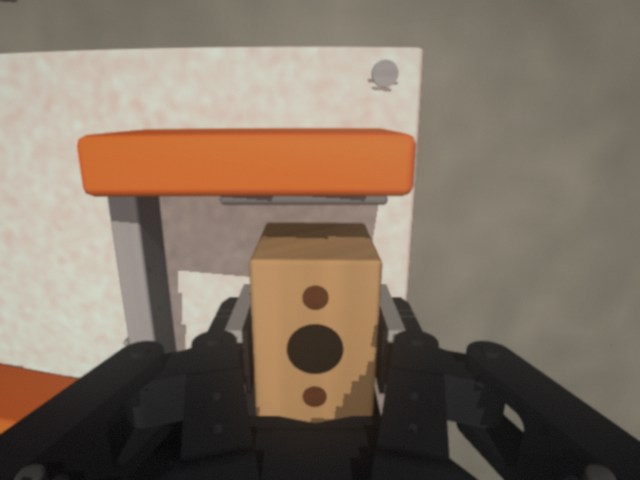

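View pics/s7c.png

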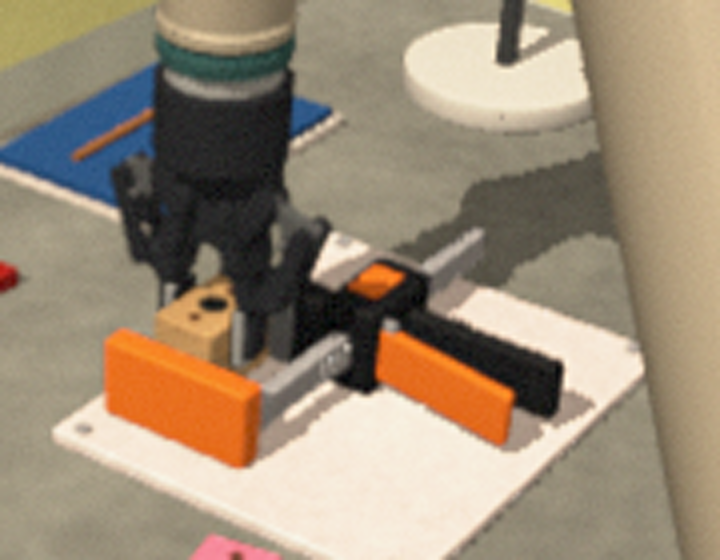

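```bash
python3 - <<'E'
from h import *
T=toolT();print(T[:3,3]);p=np.load("clamp.npy");c,s=np.cos(p[2]),np.sin(p[2])
def cl(w): d=w[:2]-p[:2]; return np.array([c*d[0]+s*d[1],-s*d[0]+c*d[1]])*1e3
for q in [(222,200),(386,200)]: print(cl(onz("wrist",q,.055,T)),cl(onz("wrist",q,.06,T)))
for q in [(250,260),(381,260)]: print(cl(onz("wrist",q,T[2,3]+.0663,T)))
E
```

```text
[ 0.6274 -0.1422 -0.005 ]
[33.9552 54.6628] [35.1116 55.7019]
[82.5276 54.616 ] [81.6036 55.6571]
[42.4803 38.1037]
[80.7825 38.053 ]
```

>>> drive_tool --targets '[0, 0, 0, 0, -2.4, 3, 0.2, 0, 0, 0, 0, 0, 2.5, 0.2, 0, 0, 0, 0, 0, 0, 0.2, 0, 0, 0, 0, 0, 0, 0.2]'

```text
clock: 10.5
position: [0.6238, -0.1422, -0.0113]
ee_rot: [0.0, 0.672, 0.74, -0.0]
contact_force: [-2.6, 0.7, 5.1]
width: 0.0394
```

>>> drive_tool --targets '[0, 0, 0, 0, 0, 0, 0.6, 0, 0, 0, 0, 0, 0, 0.6, 0, 0, 0, 0, 0, 0, 0.6, 0, 0, 0, 0, 0, 0, 0.6]'

```text
clock: 11.0
position: [0.624, -0.1421, -0.0122]
ee_rot: [-0.0, 0.672, 0.74, -0.0]
contact_force: [0.2, 0.7, 0.6]
width: 0.0513
```

>>> drive_tool --targets '[0, 0, 0, 0, 0, -30, 0.6, 0, 0, 0, 0, 0, -50, 0.6, 0, 0, 0, 0, 0, -50, 0.6, 0, 0, 0, 0, 0, -50, 0.8, 0, 0, 0, 0, 0, -30, 0.8, 0, 0, 0, 0, 0, 0, 0.85, 0, 0, 0, 0, 0, 0, 0.85]'

```text
clock: 11.88
position: [0.6232, -0.1418, 0.1968]
ee_rot: [-0.001, 0.672, 0.74, -0.0]
contact_force: [-0.2, 0.5, -1.1]
width: 0.0726
```

```bash
python3 - <<'E'
from h import *
T=toolT();np.save("T8.npy",T);print(T,get_state()['width'],get_state()['contact_force'],get_state()['qpos'])
cv2.imwrite("pics/w8.png",get_image("wrist")[:,:,::-1])
E
```

```text
[[-0.0956  0.9954 -0.0019  0.6232]
 [ 0.9954  0.0956  0.0006 -0.1418]
 [ 0.0008 -0.0018 -1.      0.1968]
 [ 0.      0.      0.      1.    ]] 0.07263599554077328 [-0.209   0.5039 -1.1189] [-0.3325  0.3738  1.3563 -0.      1.4135 -0.4282]
```

View pics/w8.png

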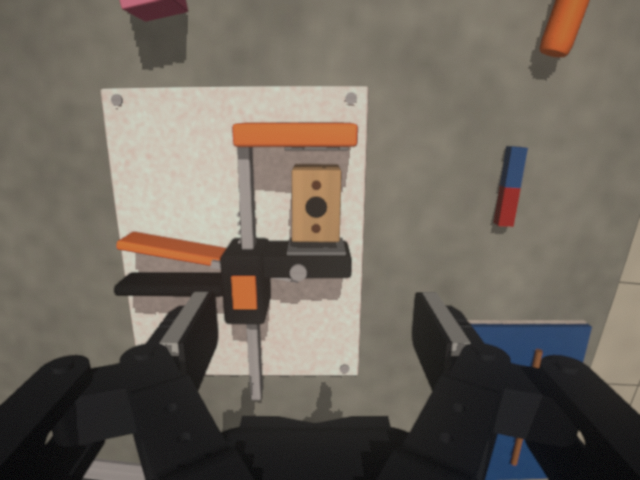

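>>> drive_tool --targets '[0, 0, 10, 0, 0, 0, 0.95, 0, 0, 10, 0, 0, 0, 0.95, 0, 0, 10, 0, 0, 0, 0.95, 0, 0, 10, 0, 0, 0, 0.95, 0, 0, 10, 0, 0, 0, 0.95, 0, 0, 10, 0, 0, 0, 0.95, 0, 0, 10, 0, 0, 0, 0.95, 0, 0, 10, 0, 0, 0, 0.95, 0, 0, 10, 0, 0, 0, 0.95, 0, 0, 0, -44, 24, 20, 0.95, 0, 0, 0, -44, 24, 20, 0.95, 0, 0, 0, -44, 24, 10, 0.95]'

```text
clock: 13.42
position: [0.4966, -0.226, 0.1449]
ee_rot: [-0.001, 0.999, 0.048, -0.002]
contact_force: [0.4, -1.4, 0.3]
width: 0.0814
```

>>> drive_tool --targets '[0, 0, 0, 0, 0, 0, 0.95, 0, 0, 0, 0, 0, 0, 0.95]'

```text
clock: 13.68
position: [0.4994, -0.2261, 0.1472]
ee_rot: [-0.001, 0.999, 0.047, -0.0]
contact_force: [0.6, 0.2, 0.1]
width: 0.0814
```

```bash
python3 - <<'E'
from h import *
T=toolT();np.save("T9.npy",T);print(T,get_state()['width'],get_state()['contact_force'])
cv2.imwrite("pics/w9.png",get_image("wrist")[:,:,::-1])
p=np.load("clamp.npy");d=T[:2,3]-p[:2];c,s=np.cos(p[2]),np.sin(p[2]);print("clamp xy",(c*d[0]+s*d[1])*1e3,(-s*d[0]+c*d[1])*1e3,np.degrees(np.arctan2(T[1,0],T[0,0])-p[2]))
E
```

```text
[[ 0.9955  0.0948 -0.0006  0.4994]
 [ 0.0948 -0.9955  0.0011 -0.2261]
 [-0.0005 -0.0011 -1.      0.1472]
 [ 0.      0.      0.      1.    ]] 0.08135673249024948 [0.6109 0.2383 0.0529]
clamp xy -73.44075802914128 -62.79157217682821 -0.08528777395661552
```

View pics/w9.png

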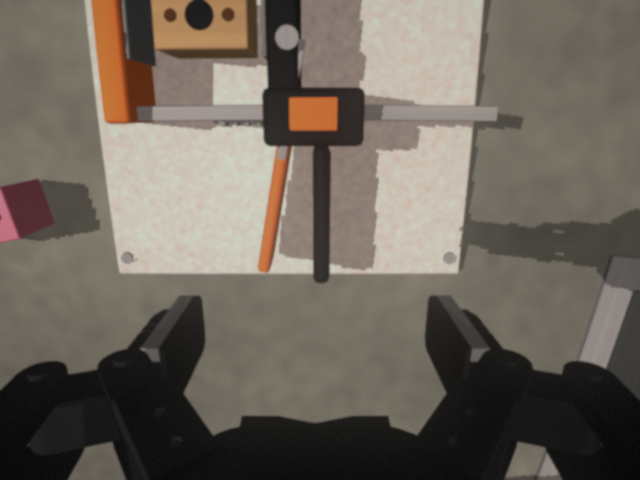

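```bash
python3 - <<'E'
from h import *
T=np.load("T9.npy");p=np.load("clamp.npy");c,s=np.cos(p[2]),np.sin(p[2])
def cl(w): d=w[:2]-p[:2]; return np.array([c*d[0]+s*d[1],-s*d[0]+c*d[1]])*1e3
im=cv2.imread("pics/w9.png")
for r in (200,225,250):
    row=im[r].astype(int); dark=np.where(row[300:345].max(1)<75)[0]+300
    o=np.where((row[240:300,2]>150)&(row[240:300,0]<100))[0]+240
    for nm,a in (("handle",dark),("trig",o)):
        if len(a): print(r,nm,a[0],a[-1],[ (cl(w).round(1),((T[:3,:3].T@(w-T[:3,3]))*1e3)[:2].round(1)) for w in (onz("wrist",(a[0]-.5,r),.056,T),onz("wrist",(a[-1]+.5,r),.056,T))])
E
```

```text
200 handle 314 329 [(array([-58.4, -62.6]), array([15.1, -0.1])), (array([-58.4, -73.5]), array([15.1, 10.8]))]
200 trig 269 278 [(array([-58.4, -32.1]), array([ 15.1, -30.6])), (array([-58.4, -38.9]), array([ 15.1, -23.8]))]
225 handle 314 328 [(array([-76. , -62.6]), array([-2.5, -0.1])), (array([-76., -73.]), array([-2.5, 10.3]))]
225 trig 265 275 [(array([-75.9, -28.8]), array([ -2.5, -33.9])), (array([-75.9, -36.4]), array([ -2.5, -26.3]))]
250 handle 314 328 [(array([-94.2, -62.6]), array([-20.7,  -0.1])), (array([-94.2, -73.1]), array([-20.7,  10.5]))]
250 trig 261 270 [(array([-94.2, -25.3]), array([-20.7, -37.3])), (array([-94.2, -32.4]), array([-20.7, -30.3]))]
```

>>> drive_tool --targets '[0, 0, 0, -1.5, 0.4, 45, 0.95, 0, 0, 0, 0, 0, 50, 0.95, 0, 0, 0, 0, 0, 35, 0.95, 0, 0, 0, 0, 0, 13, 0.95, 0, 0, 0, 0, 0, 10, 0.95, 0, 0, 0, 0, 0, 0, 0.95]' --grip_force 40

```text
clock: 14.48
position: [0.4987, -0.227, -0.0047]
ee_rot: [0.0, 0.999, 0.048, 0.0]
contact_force: [1.0, -0.4, 0.2]
width: 0.081
```

```bash
python3 - <<'E'
from h import *
T=toolT();print(T[:3,3],get_state()['width'],get_state()['contact_force'])
cv2.imwrite("pics/w10.png",get_image("wrist")[:,:,::-1])
cv2.imwrite("pics/s10.png",get_image("side")[:,:,::-1])
crop("pics/s10.png",320,100,500,240,4,"pics/s10c.png")
p=np.load("clamp.npy");d=T[:2,3]-p[:2];c,s=np.cos(p[2]),np.sin(p[2]);print("clamp xy",(c*d[0]+s*d[1])*1e3,(-s*d[0]+c*d[1])*1e3)
E
```

```text
[ 0.4987 -0.227  -0.0047] 0.08104791077533006 [ 1.0485 -0.3626  0.1631]
clamp xy -74.24551065179709 -63.577670159468965
```

View pics/w10.png

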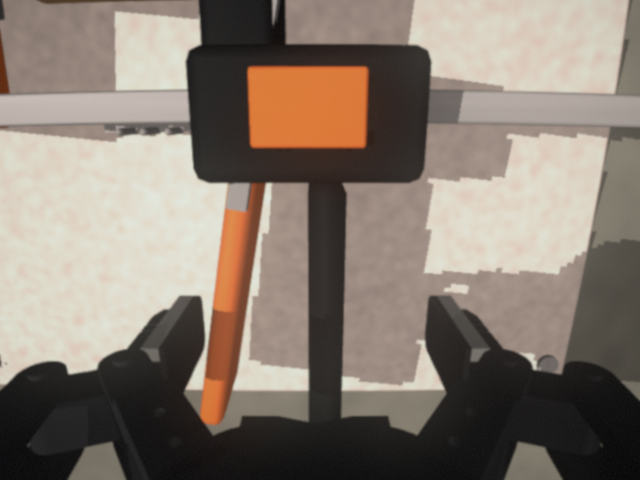

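View pics/s10c.png

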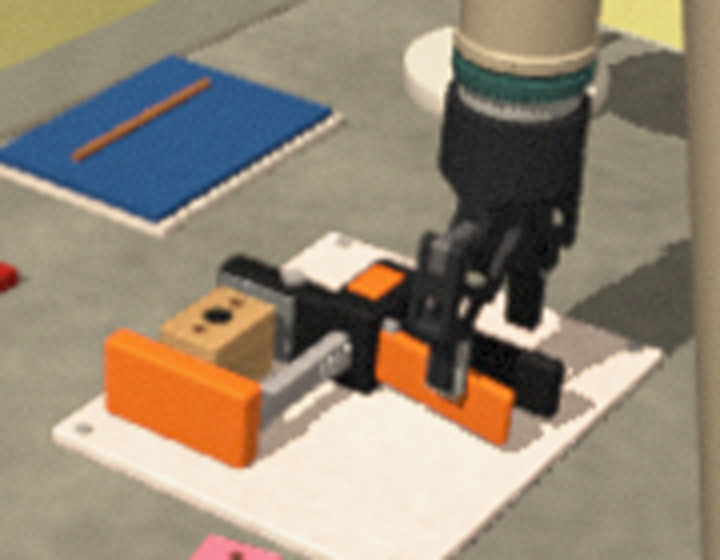

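>>> drive_tool --targets '[0, 0, 0, 0, 0, 3, 0.95, 0, 0, 0, 0, 0, 0, 0, 0, 0, 0, 0, 0, 0, 0, 0, 0, 0, 0, 0, 0, 0, 0, 0, 0, 0, 0, 0, 0, 0, 0, 0, 0, 0, 0, 0, 0, 0, 0, 0, 0, 0, 0, 0, 0, 0, 0, 0, 0, 0]'

```text
clock: 15.58
position: [0.497, -0.2249, -0.0078]
ee_rot: [-0.002, 0.999, 0.048, -0.001]
contact_force: [-1.0, 7.6, 5.3]
width: 0.023
```

```bash
python3 - <<'E'
from h import *
print(get_state()['position'],get_state()['width'],get_state()['contact_force'])
cv2.imwrite("pics/w11.png",get_image("wrist")[:,:,::-1])
E
```

```text
[ 0.497  -0.2249 -0.0078] 0.023002662057661896 [-1.0154  7.6322  5.2649]
```

View pics/w11.png

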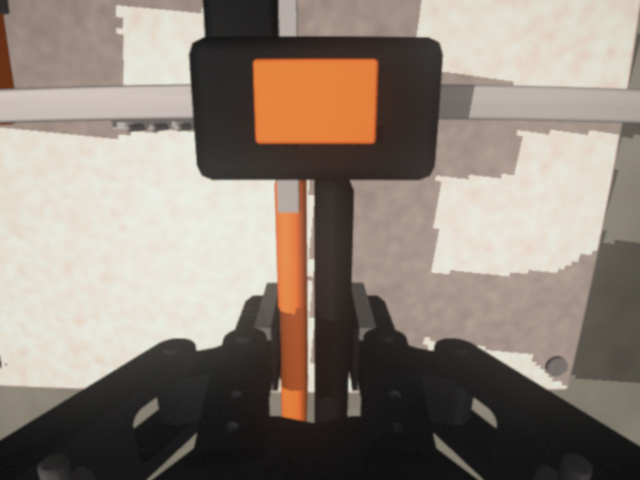

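Squeeze 1 reached 23 mm across, so the trigger is home against the handle. Releasing and looking at how far the jaw moved.

>>> drive_tool --targets '[0, 0, 0, 0, 0, 0, 0.95, 0, 0, 0, 0, 0, 0, 0.95, 0, 0, 0, 0, 0, 0, 0.95, 0, 0, 0, 0, 0, 0, 0.95, 0, 0, 0, 0, 0, 0, 0.95, 0, 0, 0, 0, 0, 0, 0.95]'

```text
clock: 16.38
position: [0.4982, -0.2274, -0.0078]
ee_rot: [0.0, 0.999, 0.048, 0.0]
contact_force: [-0.1, 0.7, 0.4]
width: 0.0812
```

```bash
python3 - <<'E'
from h import *
T=toolT();print(get_state()['position'],get_state()['width'],get_state()['contact_force'])
cv2.imwrite("pics/w12.png",get_image("wrist")[:,:,::-1])
cv2.imwrite("pics/s12.png",get_image("side")[:,:,::-1])
crop("pics/s12.png",320,100,500,240,4,"pics/s12c.png")
p=np.load("clamp.npy");d=T[:2,3]-p[:2];c,s=np.cos(p[2]),np.sin(p[2]);print("clamp xy",(c*d[0]+s*d[1])*1e3,(-s*d[0]+c*d[1])*1e3)
E
```

```text
[ 0.4982 -0.2274 -0.0078] 0.08118032564272044 [-0.0572  0.7335  0.3985]
clamp xy -74.78365931333579 -63.946389144683344
```

View pics/w12.png

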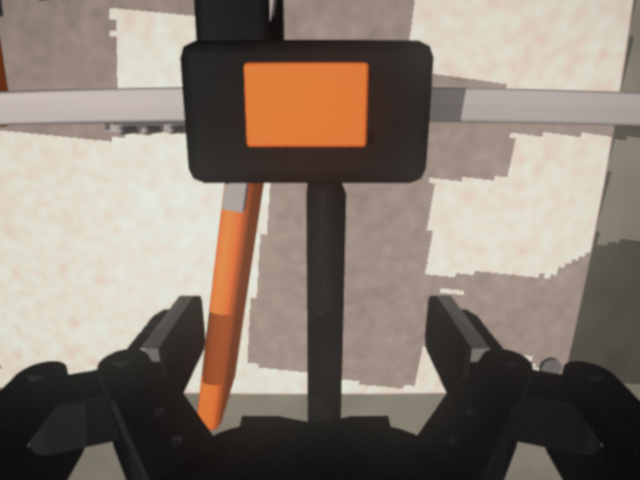

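View pics/s12c.png

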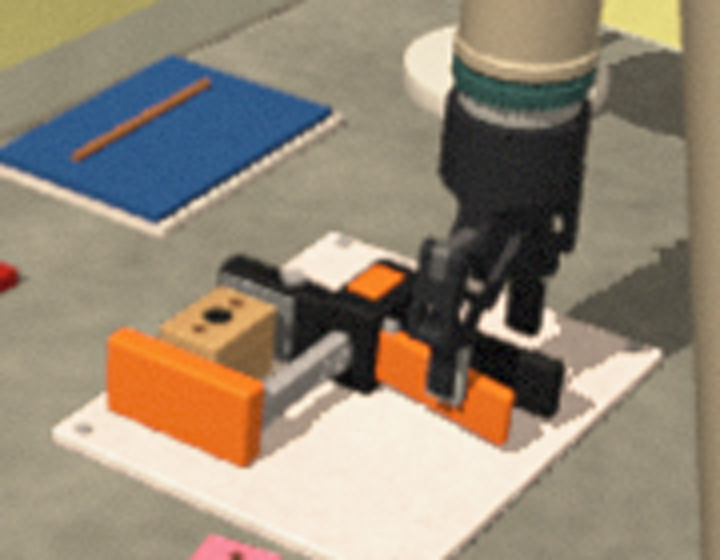

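The jaw moved about 2 mm on the first squeeze and the trigger sprang back. Squeezes 2 and 3 next.

>>> drive_tool --targets '[0, 0, 0, 0, 0, 0, 0, 0, 0, 0, 0, 0, 0, 0, 0, 0, 0, 0, 0, 0, 0, 0, 0, 0, 0, 0, 0, 0, 0, 0, 0, 0, 0, 0, 0, 0, 0, 0, 0, 0, 0, 0, 0, 0, 0, 0, 0, 0, 0]'

```text
clock: 17.35
position: [0.4965, -0.2249, -0.0078]
ee_rot: [-0.002, 0.999, 0.048, -0.001]
contact_force: [-2.2, 4.0, 5.2]
width: 0.023
```

>>> drive_tool --targets '[0, 0, 0, 0, 0, 0, 0.95, 0, 0, 0, 0, 0, 0, 0.95, 0, 0, 0, 0, 0, 0, 0.95, 0, 0, 0, 0, 0, 0, 0.95, 0, 0, 0, 0, 0, 0, 0.95, 0, 0, 0, 0, 0, 0, 0.95, 0, 0, 0, 0, 0, 0, 0.95]'

```text
clock: 18.23
position: [0.4981, -0.2271, -0.0079]
ee_rot: [0.0, 0.999, 0.048, 0.0]
contact_force: [-0.4, 0.7, 0.5]
width: 0.0815
```

>>> drive_tool --targets '[0, 0, 0, 0, 0, 0, 0, 0, 0, 0, 0, 0, 0, 0, 0, 0, 0, 0, 0, 0, 0, 0, 0, 0, 0, 0, 0, 0, 0, 0, 0, 0, 0, 0, 0, 0, 0, 0, 0, 0, 0, 0, 0, 0, 0, 0, 0, 0, 0]'

```text
clock: 19.1
position: [0.4965, -0.2249, -0.0078]
ee_rot: [-0.002, 0.999, 0.048, -0.001]
contact_force: [-1.5, 4.6, 5.2]
width: 0.023
```

>>> drive_tool --targets '[0, 0, 0, 0, 0, 0, 0.95, 0, 0, 0, 0, 0, 0, 0.95, 0, 0, 0, 0, 0, 0, 0.95, 0, 0, 0, 0, 0, 0, 0.95, 0, 0, 0, 0, 0, 0, 0.95, 0, 0, 0, 0, 0, 0, 0.95, 0, 0, 0, 0, 0, 0, 0.95]'

```text
clock: 19.98
position: [0.4981, -0.2271, -0.0079]
ee_rot: [0.0, 0.999, 0.048, 0.0]
contact_force: [0.2, -0.1, 0.4]
width: 0.0811
```

```bash
python3 - <<'E'
from h import *
T=toolT();print(get_state()['position'],get_state()['width'],get_state()['contact_force'])
cv2.imwrite("pics/s13.png",get_image("side")[:,:,::-1])
crop("pics/s13.png",320,100,500,240,4,"pics/s13c.png")
E
```

```text
[ 0.4981 -0.2271 -0.0079] 0.08111981234285949 [ 0.24   -0.1085  0.372 ]
```

View pics/s13c.png

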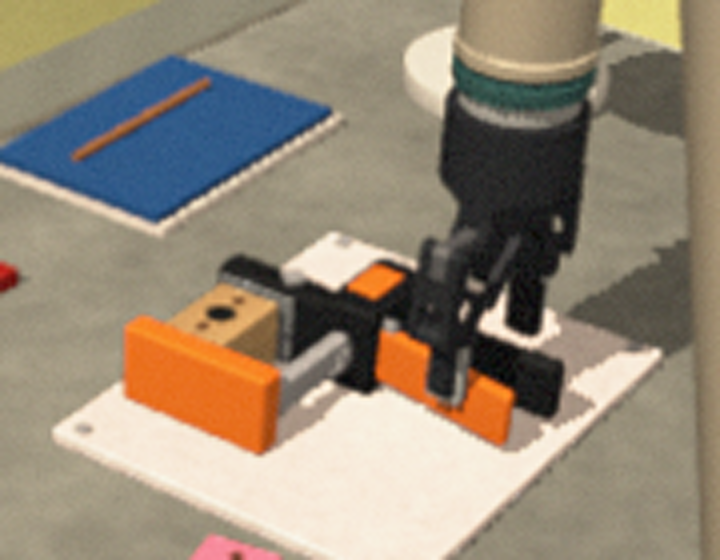

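The jaw has advanced and has just reached the block. Two more squeezes.

>>> drive_tool --targets '[0, 0, 0, 0, 0, 0, 0, 0, 0, 0, 0, 0, 0, 0, 0, 0, 0, 0, 0, 0, 0, 0, 0, 0, 0, 0, 0, 0, 0, 0, 0, 0, 0, 0, 0, 0, 0, 0, 0, 0, 0, 0, 0, 0, 0, 0, 0, 0, 0]'

```text
clock: 20.9
position: [0.4964, -0.2246, -0.0078]
ee_rot: [-0.002, 0.999, 0.048, -0.001]
contact_force: [-1.5, 5.0, 6.6]
width: 0.0236
```

>>> drive_tool --targets '[0, 0, 0, 0, 0, 0, 0.95, 0, 0, 0, 0, 0, 0, 0.95, 0, 0, 0, 0, 0, 0, 0.95, 0, 0, 0, 0, 0, 0, 0.95, 0, 0, 0, 0, 0, 0, 0.95, 0, 0, 0, 0, 0, 0, 0.95, 0, 0, 0, 0, 0, 0, 0.95]'

```text
clock: 21.78
position: [0.4981, -0.2271, -0.0079]
ee_rot: [0.0, 0.999, 0.048, 0.0]
contact_force: [-0.1, -0.2, -0.1]
width: 0.0811
```

```bash
python3 - <<'E'
from h import *
cv2.imwrite("pics/s14.png",get_image("side")[:,:,::-1])
crop("pics/s14.png",320,100,500,240,4,"pics/s14c.png")
E
```

```text
(no output)
```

View pics/s14c.png

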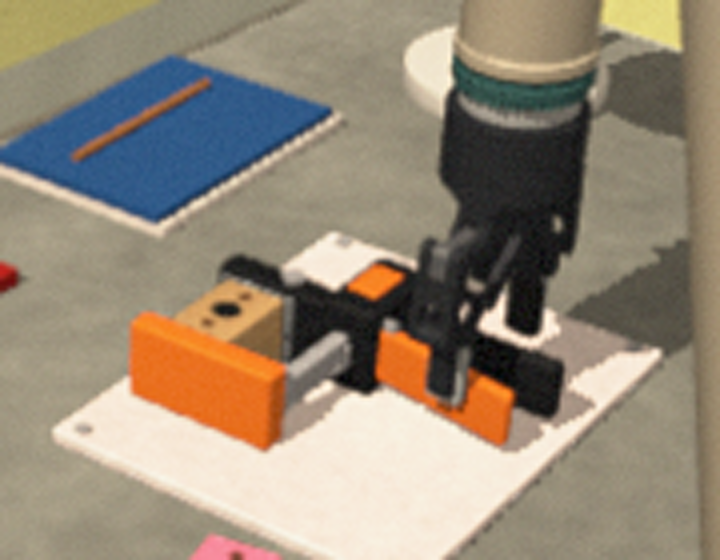

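>>> drive_tool --targets '[0, 0, 0, 0, 0, 0, 0, 0, 0, 0, 0, 0, 0, 0, 0, 0, 0, 0, 0, 0, 0, 0, 0, 0, 0, 0, 0, 0, 0, 0, 0, 0, 0, 0, 0, 0, 0, 0, 0, 0, 0, 0, 0, 0, 0, 0, 0, 0, 0]'

```text
clock: 22.7
position: [0.4969, -0.2245, -0.0077]
ee_rot: [-0.002, 0.999, 0.048, -0.001]
contact_force: [-1.2, 7.1, 6.2]
width: 0.0234
```

>>> drive_tool --targets '[0, 0, 0, 0, 0, 0, 0.95, 0, 0, 0, 0, 0, 0, 0.95, 0, 0, 0, 0, 0, 0, 0.95, 0, 0, 0, 0, 0, 0, 0.95, 0, 0, 0, 0, 0, 0, 0.95, 0, 0, 0, 0, 0, 0, 0.95, 0, 0, 0, 0, 0, 0, 0.95]'

```text
clock: 23.58
position: [0.4981, -0.2271, -0.0079]
ee_rot: [0.0, 0.999, 0.048, 0.0]
contact_force: [-0.6, 0.2, -0.1]
width: 0.081
```

```bash
python3 - <<'E'
from h import *
cv2.imwrite("pics/s15.png",get_image("side")[:,:,::-1])
crop("pics/s15.png",320,100,500,240,4,"pics/s15c.png")
E
```

```text
(no output)
```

View pics/s15c.png

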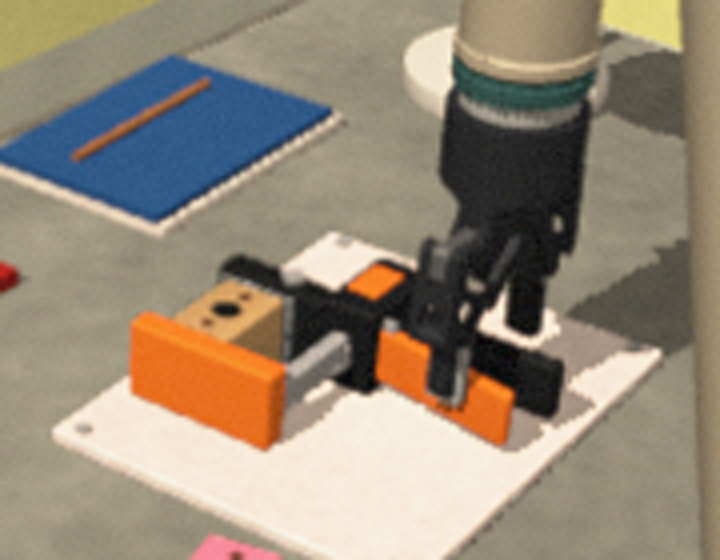

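>>> drive_tool --targets '[0, 0, 0, 0, 0, 0, 0, 0, 0, 0, 0, 0, 0, 0, 0, 0, 0, 0, 0, 0, 0, 0, 0, 0, 0, 0, 0, 0, 0, 0, 0, 0, 0, 0, 0, 0, 0, 0, 0, 0, 0, 0, 0, 0, 0, 0, 0, 0, 0]'

```text
clock: 24.5
position: [0.4969, -0.2245, -0.0078]
ee_rot: [-0.002, 0.999, 0.048, -0.001]
contact_force: [-0.2, 7.9, 7.1]
width: 0.0236
```

>>> drive_tool --targets '[0, 0, 0, 0, 0, 0, 0.95, 0, 0, 0, 0, 0, 0, 0.95, 0, 0, 0, 0, 0, 0, 0.95, 0, 0, 0, 0, 0, 0, 0.95, 0, 0, 0, 0, 0, 0, 0.95, 0, 0, 0, 0, 0, 0, 0.95, 0, 0, 0, 0, 0, -40, 0.95, 0, 0, 0, 0, 0, -50, 0.95, 0, 0, 0, 40, -35, -30, 0.95, 0, 0, 0, 40, -35, -30, 0.95, 0, 0, 0, 0, 0, 0, 0.95, 0, 0, 0, 0, 0, 0, 0.95]'

```text
clock: 26.0
position: [0.5701, -0.1496, 0.1415]
ee_rot: [0.0, 0.999, 0.048, -0.001]
contact_force: [-0.9, 0.2, -0.9]
width: 0.0813
```

```bash
python3 - <<'E'
from h import *
T=toolT();np.save("T16.npy",T);print(T[:3,3],get_state()['contact_force'])
cv2.imwrite("pics/w16.png",get_image("wrist")[:,:,::-1])
crop("pics/w16.png",200,0,400,200,4,"pics/w16c.png")
E
```

```text
[ 0.5701 -0.1496  0.1415] [-0.9118  0.1877 -0.9362]
```

View pics/w16.png

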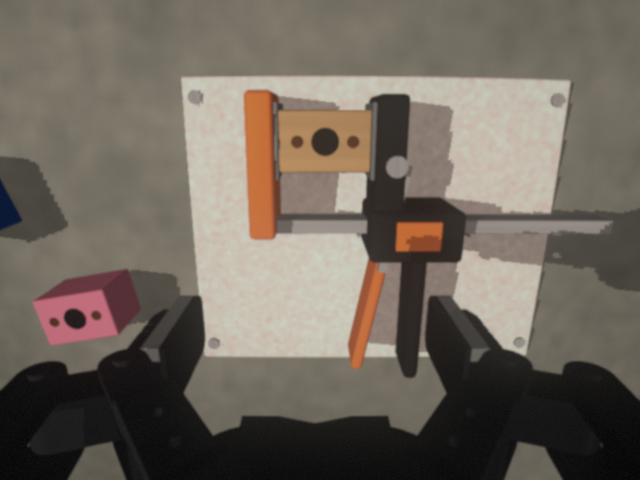

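View pics/w16c.png

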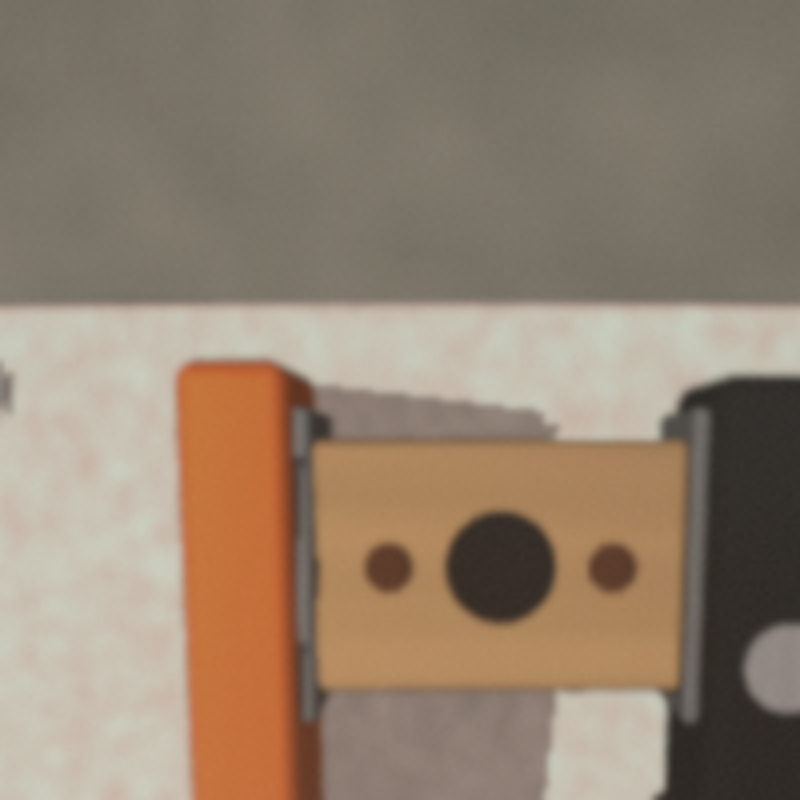

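```bash
python3 - <<'E'
from h import *
T=np.load("T16.npy");p=np.load("clamp.npy");c,s=np.cos(p[2]),np.sin(p[2])
def cl(w): d=w[:2]-p[:2]; return np.array([c*d[0]+s*d[1],-s*d[0]+c*d[1]])*1e3
for q in [(325,141.5),(278.5,141),(371,141)]: print(cl(onz("wrist",q,.055,T)))
q=(200+113,50); print('trig row300',)
im=cv2.imread("pics/w16.png")[330,340:390].astype(int);o=np.where((im[:,2]>150)&(im[:,0]<100))[0]+340;print(o[0],cl(onz("wrist",(o[0]-.5,330),.056,T)))
a=cv2.imread("pics/s14.png")[170:230,340:400].astype(int);b=cv2.imread("pics/s15.png")[170:230,340:400].astype(int);print(abs(a-b).mean())
st=get_state();print(st['contact_force'],st['width'],st['clock'])
sign_off()
E
```

```text
[58.3916 -0.7408]
[58.7109 29.073 ]
[ 58.7911 -30.2613]
trig row300
352 [-76.6277 -21.2364]
1.9767592592592593
[-0.8987 -0.4402 -0.4986] 0.08125614062210067 26.05
the job is handed in; nothing more can be done
```

The pine block is clamped upright between the jaws, long side along the bar, and I handed the job in at about 26 s of the 64 s allowed. I squeezed the trigger fully six times, letting it spring back each time, and moved the jaw only that way.

**Final checks**
- **Block:** it runs from clamp y -30.3 to 29.1 mm, centred at x 58.4 mm, touching both grey faces.
- **Grip:** the jaw moved on squeezes 1 to 4. Squeeze 5 made no visible difference, and I took no side view after squeeze 6.
- **Trigger:** it is sprung out. At the last look its outer edge measured 6 mm further out than the rest figure, probably because I assumed its height; it was about 1 mm off in an earlier view.
- **Arm:** it is clear above the clamp, gripper open, force readings under 1 N.

**What did not go as expected**
- The first grasp closed on nothing, just above the block. The real fingertips sit about 35 mm behind the reported tool point, so I opened and went lower; the block had not moved.
- The trigger did not clearly stall at the end: squeezes 4 to 6 still closed to 23.4–23.6 mm, against 23.0 mm before. My 40 N grip is more than the 25 N stall force. I took the lack of jaw movement and both faces touching as the signs of a firm grip, and I did not pull on the block to test it.

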